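Fold the drill leaf down and shut the drill case

TASK

Put the open drill case away shut: with the fingertips, push its upright drill leaf all the way down flat into the base, and only then push the hinged cover over and fully shut on top of it, without slamming it. Nothing is to be gripped, lifted or carried: the case stays about where it stands on the deck, and the oil bottle, carton, tin and screwdriver beside it are left alone.

Things in the scene. Friction and masses are not known exactly. Their poses are not given: they have to be found in the camera images.
- case: Loose grey sheet-steel drill case (1.5 to 2.2 kg in all) on the deck. Its base is an open tray 165 mm (along its x) by 210 mm (its y) by 45 mm high, walls 3 mm. Origin: centre of the underside; z up. The cover is hinged along the rim of the +x side, the leaf inside near the -x side. +x points mostly to the robot's left.
- leaf (a joint): Angle of the drill leaf, rad: 0 = folded flat in the base (end stop), 1.5 = upright (other stop); starts at 1.3 to 1.48. An aluminium plate, 118 mm from pivot to free edge, 190 mm wide (case y), 3 mm thick, carrying a row of twist drills. To fold it, its free edge goes towards case +x and down. Stiff pivot (0.2 N m): it stays where it is left and must be pushed all the way.
- leaf_hinge (a point): Middle of the leaf's pivot line, parallel to case y: 62 mm from the case's centre towards case -x, 26 mm above the deck. Leaf axes: x from the pivot to the free edge, z out of the face with the drills (looks to case -x when upright, up when folded). Push on that face.
- leaf_edge (a point): Middle of the leaf's free edge, on the face with the drills, 118 mm from the pivot; axes as leaf_hinge. Above the plate's mid-plane the drills stand up to 8 mm (about 6 mm in the middle), the pocket bar (up to 24 mm from the pivot) 12.5 mm; beyond 102 mm from the pivot the plate is bare.
- cover (a joint): Angle of the cover, rad: 0 = fully shut, growing as it opens; starts open just past upright, 1.65 to 1.9 (stop 1.92). A grey pan 165 by 210 mm, 16 mm deep, 3 mm sheet. Stiff hinge (0.36 N m): it stays where it is left and must be pushed all the way. It runs into the leaf if that is up.
- cover_hinge (a point): Middle of the cover's hinge line, parallel to case y: 82.5 mm from the case's centre towards case +x, 45 mm above the deck (rim height). Its axes are the cover's own: -x from the hinge to the cover's free edge, y along the hinge, z out of the cover's outer face (up when shut, facing away from the leaf when open).
- cover_edge (a point): Middle of the cover's free edge on its outer face: 165 mm from the hinge, 16 mm out from the rim plane (61 mm above the deck when shut). A steel catch tongue 30 mm wide stands 3 mm proud of the edge there. Axes as cover_hinge.
- oil_center (a point): Centre (half-way up) of a white oil bottle standing on the deck, 46 mm in diameter, 115 mm high; z along its axis. Bystander, leave alone.
- carton_center (a point): Centre of a cardboard carton of screws, 50 by 75 by 45 mm high. Bystander, leave alone.
- tin_center (a point): Centre of a steel tin standing on the deck, 58 mm in diameter, 60 mm high. Bystander, leave alone.
- driver_grip (a point): Middle of the handle of a screwdriver 190 mm long that lies on the deck. Bystander, leave alone.

How it is judged:
By the outcome, as a careful person would: the job done as asked, in the order asked, and still so for the second after the job is handed in, with the robot touching nothing.
It also fails if it takes over 53 s, if anything falls off the work surface, if the arm or the gripper's body presses on something with over 40 N, if the wrist force passes 120 N, or if a joint passes its speed limit or range.

ROBOT

A 7-joint arm with a two-finger parallel gripper is mounted at the origin on the work surface. World frame = base frame: x ahead of the robot, y to its left, z up, the work surface at z = 0. Lengths are in m, angles in rad, forces in N, time in s.
With the tool pointing down it reaches from about 0.4 to 0.85 m from the base axis. Payload 4.5 kg.
Tool frame: the origin (TCP) lies at the very end of the fingers, on their centre line; the grasp point (between the pads) lies 19 mm behind it; z points along the fingers, x is the direction in which the jaws open and shut, and the axes are right-handed (so a half turn about z gives the same grasp; the last joint's range is limited). The gripper opens to 88 mm and grips with 3 to 60 N. Pads are 18 mm wide; open, the fingers measure 123 mm over their backs; the gripper's body (75 mm by 187 mm) begins 45 mm behind the grasp point.
Start: joints at [-1.08, 0.689, -0.195, 1.565, 0.157, 0.902, -0.215], TCP at [0.276, 0.561, 0.239] pointing down, gripper open.
Joint ranges: [-3.01, 3.01], [-0.46, 2.08], [-1.47, 1.51], [0.13, 2.56], [-1, 4.14], [0.04, 2.09], [-2.66, 2.66]. Speed limits (rad/s): [2.57, 2.57, 3.14, 3.14, 3.14, 3.14, 3.14].

INTERFACE

Orientations are given as a rotation vector (axis times angle).
In Python, from rig import ctrl gives the robot as it stands.
- The arm moves only by the shell command python3 -m pendant 'ROWS' [FORCE]. ROWS is JSON, a list of rows, each a list of 3 entries, a list of its own where there are three numbers: the shift along the tool's x, y, z in mm, then the turn about the tool's z in degrees, then the gripper command: -1 is shut, 1 is fully open, values between are in proportion. A call has 1 to 12 rows; each row shifts and turns the pose as measured when the row begins, along the tool's axes as they then stand; what a row does not reach is not made up. A row lasts 1/12 s, in which the tool goes at most 41.7 mm and 7.16 degrees, less where a joint would pass 70% of its speed; a pose out of reach is approached as far as the arm can. A call with a gripper value outside its range is refused whole. The fingers move at their own pace and stop on an object; FORCE is the grip in N (left out, the last holds). Time passes only in rows, so rows that do not move let the fingers close. It gives the time, the measured TCP pose, the force and the opening at its end, in the units of the state.
- ctrl.get_obs(): the state, without advancing time (a new reading comes with each control period).
- ctrl.capture(name): name is "side" or "top"; returns the picture (420x560x3 uint8, red, green, blue); there is no depth.
- ctrl.camera_params(name): a dict with "camera_matrix" (3x3 intrinsics, pixels), "rvec" (rotation vector, rad) and "tvec" (3), from world to camera coordinates, as OpenCV has them. Camera axes: x right, y down, z forward; pixel columns grow to the right and rows downward; lengths in m; the calibration is good to about 2 mm. A picture is of the moment at which its call begins. camera_params takes no time and is no camera call.
- ctrl.close_job(): hands the job in, once; it reports no verdict.
The state is a dict: "time_s": time; "joint_pos": joint angles; "dq": joint speeds; "tau": joint torques, N m; "tool_pos": TCP position; "eef_rot": TCP orientation; "force": force on the tool from outside, world axes, zero at the start; "ft_torque": the same for the moment, N m; "gripper_width": finger opening in m.
Only numpy, scipy, OpenCV 4.12 (cv2) and the standard library are available. Lean on these libraries where they do the work, as an engineer would, in place of code of your own. Each camera call takes 0.05 s, during which the arm holds its last target.

## Working session

There is one attempt and no reset: what is moved stays moved. The work goes in short steps, Python scripts to look and compute and a shell command to move; the robot and the scene stay as the last step left them, time stands still between calls to the robot, and variables do not carry over. Pictures are saved under pics/ and viewed, and the job is handed in when it is done.

```bash
ls; mkdir -p pics; python3 - <<'E'
from rig import ctrl
import cv2
o=ctrl.get_obs()
for k,v in o.items(): print(k,v)
for n in("side","top"):
    p=ctrl.camera_params(n); print(n,p)
    cv2.imwrite(f"pics/{n}0.png",ctrl.capture(n)[:,:,::-1])
E
```

```text
pics
time_s 0.0
joint_pos [-1.08019249  0.68999663 -0.19447209  1.56628664  0.15730838  0.90250921
 -0.2150982 ]
dq [ 1.28916981e-04 -2.91218363e-05  7.63282686e-04 -1.86802045e-03
  3.00903031e-04 -5.74460318e-04 -1.17697606e-03]
tau [-5.97078324e-04 -5.27569556e+01 -1.26693103e+00 -1.53432727e+01
 -5.26281714e-02  6.85864637e-03  1.73814083e-04]
tool_pos [0.27547482 0.5603389  0.23791638]
eef_rot [ 2.66576111e+00  1.66026014e+00 -2.26897555e-03]
force [0.253857   0.42993444 0.18890231]
ft_torque [-0.05735016 -0.00326096 -0.01191909]
gripper_width 0.08798527737145939
side {'camera_matrix': array([[508.72297407,   0.        , 281.48123955],
       [  0.        , 508.72297407, 212.02650172],
       [  0.        ,   0.        ,   1.        ]]), 'rvec': array([ 2.25823128, -0.12679957,  0.05315678]), 'tvec': array([-0.58914351,  0.06330506,  1.04147106])}
top {'camera_matrix': array([[408.7998442 ,   0.        , 268.9461666 ],
       [  0.        , 408.7998442 , 212.31098996],
       [  0.        ,   0.        ,   1.        ]]), 'rvec': array([ 2.08289067, -2.12662122,  0.23563225]), 'tvec': array([4.54465524e-04, 6.23339097e-01, 8.19740997e-01])}
```

View pics/side0.png

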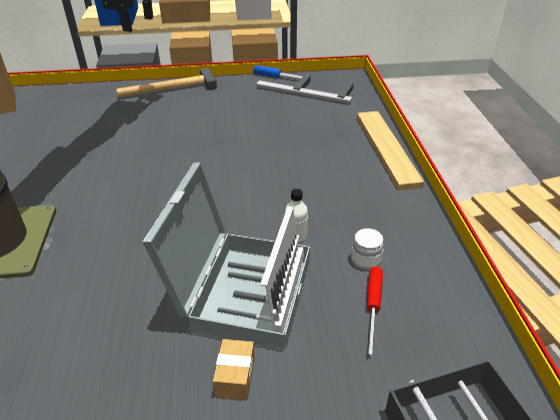

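View pics/top0.png

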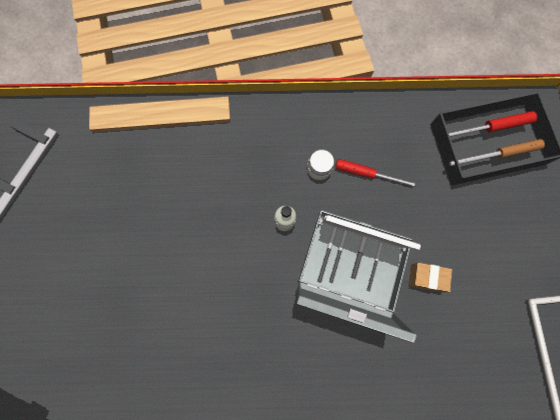

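```bash
cat > h.py <<'E'
import numpy as np, cv2
from rig import ctrl
P={n:ctrl.camera_params(n) for n in("side","top")}
def proj(n,pts):
    p=P[n]; return cv2.projectPoints(np.float64(pts).reshape(-1,1,3),p["rvec"],p["tvec"],p["camera_matrix"],None)[0].reshape(-1,2)
def ray(n,uv):
    p=P[n]; R=cv2.Rodrigues(p["rvec"])[0]
    d=R.T@np.linalg.inv(p["camera_matrix"])@np.array([*uv,1.]); c=-R.T@p["tvec"].ravel(); return c,d
def onz(n,uv,z):
    c,d=ray(n,uv); return c+d*(z-c[2])/d[2]
def tri(u1,u2):
    c1,d1=ray("side",u1);c2,d2=ray("top",u2)
    A=np.stack([d1,-d2],1); s=np.linalg.lstsq(A,c2-c1,rcond=None)[0]
    a=c1+s[0]*d1;b=c2+s[1]*d2; return (a+b)/2,np.linalg.norm(a-b)
E
python3 - <<'E'
from h import *
for n in P: print(n,ray(n,(0,0))[0],proj(n,[[0,0,0],[.5,0,0],[.5,.3,0]]))
t=cv2.imread("pics/top0.png")[195:350,260:470]; cv2.imwrite("pics/topz.png",cv2.resize(t,None,fx=3.8,fy=3.8,interpolation=cv2.INTER_CUBIC))
t=cv2.imread("pics/side0.png")[155:355,140:330]; cv2.imwrite("pics/sidez.png",cv2.resize(t,None,fx=3,fy=3,interpolation=cv2.INTER_CUBIC))
E
```

```text
side [ 0.50527413 -0.82301959  0.70929287] [[ -6.295204   242.94885763]
 [238.15716032 224.50297402]
 [232.98988318 148.73937817]]
top [ 0.42783265 -0.00924354  0.93669681] [[269.17280578 523.16640241]
 [264.60038628 271.97236144]
 [132.54257424 274.73307247]]
```

View pics/topz.png

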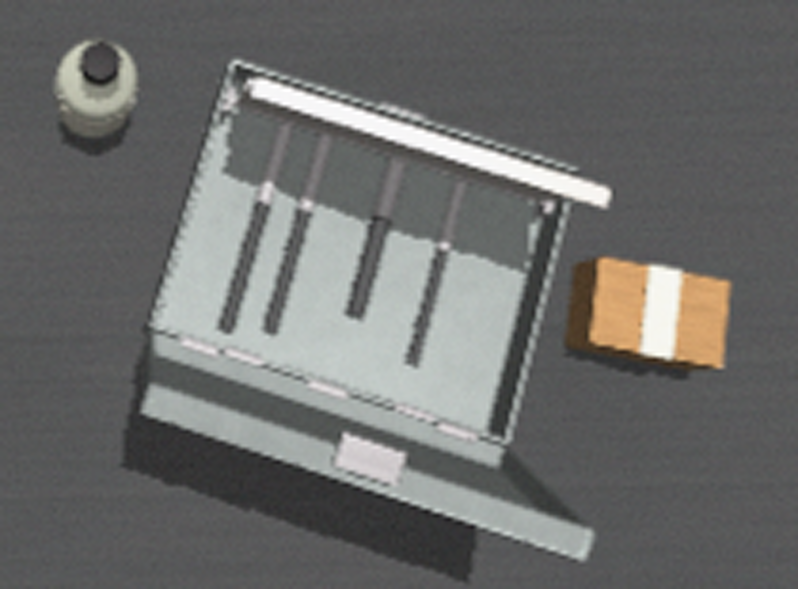

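View pics/sidez.png

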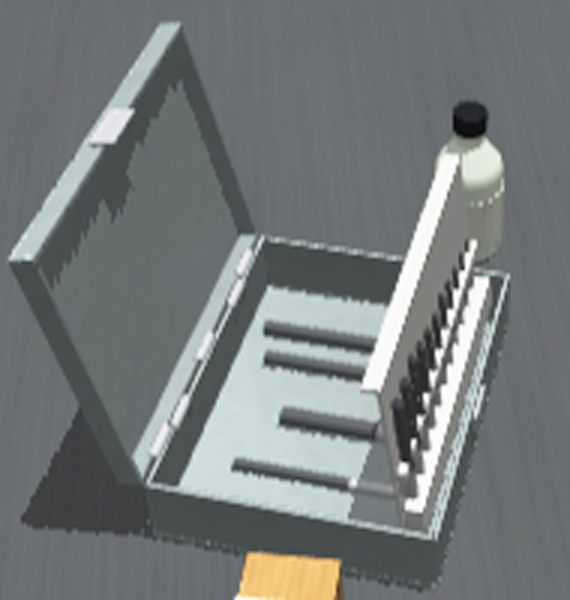

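```bash
python3 - <<'E'
from h import *
T=lambda x,y:(x/3.8+260-.37,y/3.8+195-.37)
S=lambda x,y:(x/3+140-.33,y/3+155-.33)
for nm,t in dict(fl=(235,63),nl=(150,332),nr=(510,442)).items(): print(nm,onz("top",T(*t),.045).round(4))
for nm,t in dict(fl=(508,273),nl=(262,238),nr=(150,488),fr=(433,538)).items(): print("s",nm,onz("side",S(*t),.045).round(4))
for nm,s,t in [("tongue",(112,126),(370,458)),("covL",(178,24),(145,400)),("covR",(15,262),(590,542)),("leafL",(457,157),(252,90)),("leafR",(372,388),(607,196))]:
    print(nm,tri(S(*s),T(*t)))
for nm,s,t,z in [("oil cap",(470,110),(101,58),.115)]: print(nm,onz("side",S(*s),z),onz("top",T(*t),z))
print("carton",onz("top",T(660,315),.045))
print("tin",onz("top",(321,160),.06),onz("side",(368,240),.06))
print("driver",onz("top",(356,168),.015), onz("top",(413,185),.0))
E
```

```text
fl [ 0.6288 -0.1301  0.045 ]
nl [ 0.4736 -0.0743  0.045 ]
nr [ 0.4089 -0.2729  0.045 ]
s fl [ 0.6312 -0.1291  0.045 ]
s nl [ 0.4775 -0.078   0.045 ]
s nr [ 0.4109 -0.2757  0.045 ]
s fr [ 0.561  -0.3263  0.045 ]
tongue (array([ 0.4066017 , -0.16056897,  0.20718327]), np.float64(9.386578435998291e-05))
covL (array([ 0.43718772, -0.05916366,  0.20220392]), np.float64(0.0053175461743714975))
covR (array([ 0.36576607, -0.25883455,  0.20296391]), np.float64(0.003529127260135466))
leafL (array([ 0.59568527, -0.12556252,  0.1390594 ]), np.float64(0.005505703742090419))
leafR (array([ 0.53286845, -0.30494249,  0.14188498]), np.float64(0.00016045390836347126))
oil cap [ 0.6167339  -0.04867375  0.115     ] [ 0.61729878 -0.0480365   0.115     ]
carton [ 0.47709495 -0.3641644   0.045     ]
tin [ 0.74419669 -0.13282697  0.06      ] [ 0.7406874 -0.142118   0.06     ]
driver [ 0.73871072 -0.2210673   0.015     ] [ 0.69838894 -0.35746489  0.        ]
```

```bash
python3 -m pendant '[[[0,0,0],-7,-1],[[0,0,0],-0.5,-1],[[-27,24,0],0,-1],[[-27,24,0],0,-1],[[-27,24,0],0,-1],[[-27,24,0],0,-1],[[-27,24,0],0,-1],[[-27,24,0],0,-1],[[-27,24,0],0,-1],[[-27,24,0],0,-1],[[-27,24,0],0,-1],[[-27,24,0],0,-1]]' 20; cat > st.py <<'E'
from h import *
from scipy.spatial.transform import Rotation as Ro
o=ctrl.get_obs(); p=o["tool_pos"]; R=Ro.from_rotvec(o["eef_rot"]).as_matrix()
C=np.array([.519,-.2015]); ex=np.array([-.947,.321]); ey=np.array([-.321,-.947])
d=p[:2]-C
print("t",o["time_s"],"tcp",p.round(4),"case xyz mm",(d@ex*1e3).round(1),(d@ey*1e3).round(1),(p[2]*1e3).round(1),"F",o["force"].round(1),"toolx deg",np.degrees(np.arctan2(R[1,0],R[0,0])).round(1),"tilt",R[:2,2].round(3),"w",round(o["gripper_width"],3))
E
python3 st.py
```

```text
time_s: 1.1
tool_pos: [0.4133, 0.2225, 0.2328]
eef_rot: [-2.551, -1.82, 0.007]
force: [0.5, 0.1, 0.5]
gripper_width: 0.0102
t 1.1 tcp [0.4133 0.2225 0.2328] case xyz mm 236.2 -367.6 232.8 F [0.5 0.1 0.5] toolx deg 71.0 tilt [-0.008  0.004] w 0.01
```

```bash
python3 -m pendant '[[[-30,28,-2],0,-1],[[-30,28,-2],0,-1],[[-30,28,-1],0,-1],[[-30,28,-1],0,-1],[[-30,28,0],0,-1],[[-30,28,0],0,-1],[[-30,28,0],0,-1],[[-30,28,0],0,-1],[[-30,28,0],0,-1],[[-30,28,0],0,-1],[[-30,28,0],0,-1],[[-20,20,0],0,-1]]'; python3 st.py
```

```text
time_s: 2.1
tool_pos: [0.601, -0.2316, 0.2339]
eef_rot: [-2.583, -1.77, 0.01]
force: [0.2, -0.1, -0.1]
gripper_width: 0.0
t 2.1 tcp [ 0.601  -0.2316  0.2339] case xyz mm -87.4 2.1 233.9 F [ 0.2 -0.1 -0.1] toolx deg 68.8 tilt [-0.011  0.004] w 0.0
```

```bash
python3 -m pendant '[[[0,16,0],-2.5,-1],[[0,2,30],0,-1],[[0,0,30],0,-1],[[0,0,30],0,-1],[[0,0,10],0,-1],[[0,0,0],0,-1]]'; python3 st.py; python3 - <<'E'
from h import *
a=[ctrl.capture(n)[:,:,::-1] for n in("side","top")]
cv2.imwrite("pics/a1.png",cv2.resize(cv2.vconcat([a[0],a[1]]),(450,600)))
cv2.imwrite("pics/a1s.png",a[0])
E
```

```text
time_s: 2.6
tool_pos: [0.619, -0.2536, 0.1291]
eef_rot: [-2.58, -1.791, 0.011]
force: [0.5, 0.8, -0.0]
gripper_width: 0.0005
t 2.6 tcp [ 0.619  -0.2536  0.1291] case xyz mm -111.5 17.2 129.1 F [ 0.5  0.8 -0. ] toolx deg 69.5 tilt [-0.007 -0.003] w 0.0
```

View pics/a1s.png

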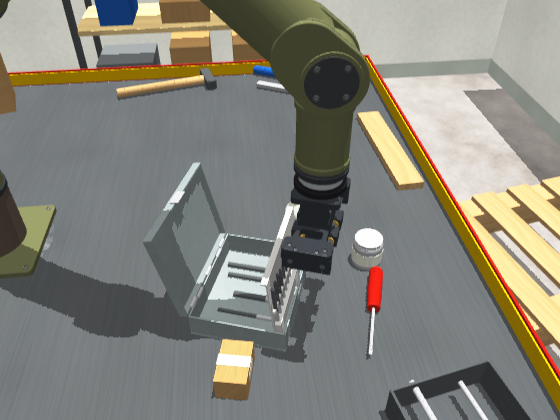

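```bash
python3 -m pendant '[[[6,6,4],-1.8,-1],[[6,8,4],0,-1],[[5,8,2],0,-1],[[0,8,0],0,-1],[[0,8,0],0,-1],[[0,0,0],0,-1]]'; python3 st.py
```

```text
time_s: 3.2
tool_pos: [0.6726, -0.2475, 0.1327]
eef_rot: [2.532, 1.835, 0.013]
force: [0.7, 0.1, 0.4]
gripper_width: 0.0004
t 3.2 tcp [ 0.6726 -0.2475  0.1327] case xyz mm -160.2 -5.7 132.7 F [0.7 0.1 0.4] toolx deg 71.9 tilt [ 0.015 -0.007] w 0.0
```

```bash
python3 -m pendant '[[[-1,-20,3],0,-1],[[-1,-20,4],0,-1],[[-1,-16,4],0,-1],[[0,-12,3],0,-1],[[0,-8,2],0,-1],[[0,-4,0],0,-1],[[0,0,0],0,-1]]'; python3 st.py
```

```text
time_s: 3.78
tool_pos: [0.6009, -0.2217, 0.1244]
eef_rot: [2.514, 1.837, 0.035]
force: [-0.2, -0.0, 0.0]
gripper_width: 0.0009
t 3.7833 tcp [ 0.6009 -0.2217  0.1244] case xyz mm -84.0 -7.1 124.4 F [-0.2 -0.   0. ] toolx deg 72.3 tilt [ 0.035 -0.009] w 0.001
```

```bash
python3 -m pendant '[[[0,-8,3],0,-1],[[0,-8,3],0,-1],[[0,-8,1],0,-1],[[0,-8,1],0,-1],[[0,-8,2],0,-1],[[0,-8,2],0,-1],[[0,0,0],0,-1]]'; python3 st.py
```

```text
time_s: 4.37
tool_pos: [0.5634, -0.2078, 0.1154]
eef_rot: [2.499, 1.829, 0.058]
force: [-0.0, -0.1, -0.3]
gripper_width: 0.0007
t 4.3667 tcp [ 0.5634 -0.2078  0.1154] case xyz mm -44.1 -8.3 115.4 F [-0.  -0.1 -0.3] toolx deg 72.4 tilt [ 0.056 -0.013] w 0.001
```

```bash
python3 -m pendant '[[[0,0,0],0,-1],[[0,0,0],0,-1],[[0,0,0],0,-1]]'; python3 st.py;  python3 - <<'E'
from h import *
a=[ctrl.capture(n)[:,:,::-1] for n in("side","top")]
cv2.imwrite("pics/a2.png",cv2.hconcat([cv2.resize(a[0][120:360,120:400],(400,343)),cv2.resize(a[1][140:380,220:500],(400,343))]))
E
```

```text
time_s: 4.62
tool_pos: [0.5632, -0.2076, 0.1153]
eef_rot: [2.5, 1.83, 0.056]
force: [0.6, -0.2, 0.5]
gripper_width: 0.0006
t 4.6167 tcp [ 0.5632 -0.2076  0.1153] case xyz mm -43.8 -8.4 115.3 F [ 0.6 -0.2  0.5] toolx deg 72.4 tilt [ 0.055 -0.013] w 0.001
```

View pics/a2.png

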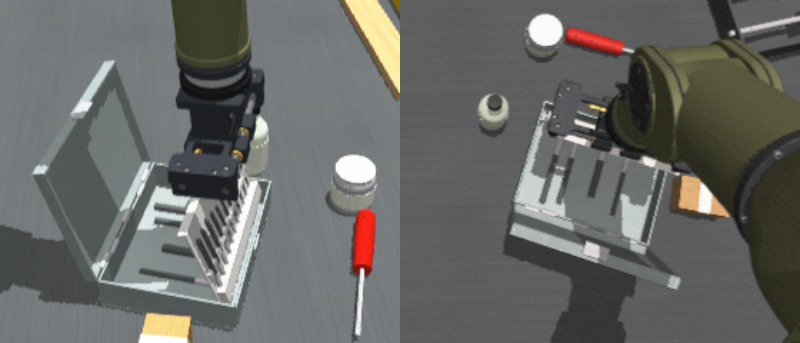

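```bash
python3 -m pendant '[[[0,-8,2],0,-1],[[0,-8,3],0,-1],[[0,-8,4],0,-1],[[0,-7,5],0,-1],[[0,-7,5],0,-1],[[0,-6,6],0,-1],[[0,-3,4],0,-1],[[0,0,0],0,-1]]'; python3 st.py
```

```text
time_s: 5.38
tool_pos: [0.5256, -0.1945, 0.0848]
eef_rot: [2.493, 1.823, 0.071]
force: [-0.6, -0.2, 0.8]
gripper_width: 0.0004
t 5.3833 tcp [ 0.5256 -0.1945  0.0848] case xyz mm -4.0 -8.7 84.8 F [-0.6 -0.2  0.8] toolx deg 72.4 tilt [ 0.068 -0.015] w 0.0
```

```bash
python3 -m pendant '[[[0,-5,5],0,-1],[[0,-5,6],0,-1],[[0,-4,6],0,-1],[[0,-3,6],0,-1],[[0,-3,6],0,-1],[[0,-2,6],0,-1],[[0,-1,5],0,-1],[[0,0,0],0,-1]]'; python3 st.py;  python3 - <<'E'
from h import *
a=[ctrl.capture(n)[:,:,::-1] for n in("side","top")]
cv2.imwrite("pics/a3.png",cv2.hconcat([cv2.resize(a[0][120:360,120:400],(400,343)),cv2.resize(a[1][140:380,220:500],(400,343))]))
E
```

```text
time_s: 6.05
tool_pos: [0.5066, -0.1878, 0.0404]
eef_rot: [2.492, 1.822, 0.074]
force: [0.6, -0.9, 0.5]
gripper_width: 0.0004
t 6.05 tcp [ 0.5066 -0.1878  0.0404] case xyz mm 16.1 -9.0 40.4 F [ 0.6 -0.9  0.5] toolx deg 72.4 tilt [ 0.07  -0.015] w 0.0
```

View pics/a3.png

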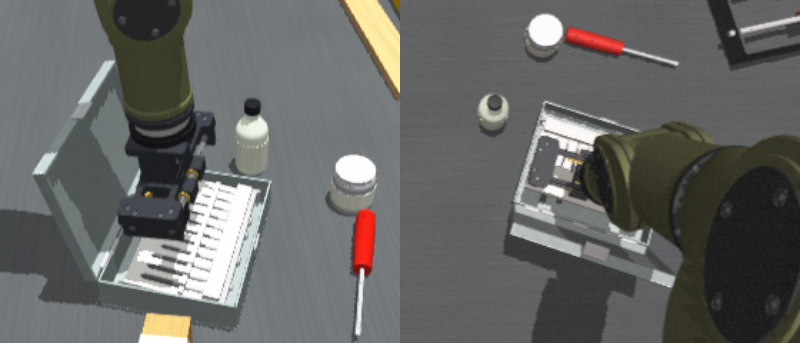

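```bash
python3 -m pendant '[[[0,0,4],0,-1],[[0,0,4],0,-1],[[0,0,3],0,-1]]'; python3 st.py; python3 -m pendant '[[[0,0,3],0,-1],[[0,0,3],0,-1]]'; python3 st.py
```

```text
time_s: 6.4
tool_pos: [0.5076, -0.1884, 0.0307]
eef_rot: [2.492, 1.821, 0.074]
force: [-7.1, 3.2, 40.4]
gripper_width: 0.0007
t 6.4 tcp [ 0.5076 -0.1884  0.0307] case xyz mm 15.0 -8.8 30.7 F [-7.1  3.2 40.4] toolx deg 72.3 tilt [ 0.071 -0.016] w 0.001
time_s: 6.57
tool_pos: [0.5077, -0.1885, 0.0304]
eef_rot: [2.489, 1.819, 0.075]
force: [-9.4, 5.6, 44.7]
gripper_width: 0.0007
t 6.5667 tcp [ 0.5077 -0.1885  0.0304] case xyz mm 14.9 -8.7 30.4 F [-9.4  5.6 44.7] toolx deg 72.3 tilt [ 0.073 -0.018] w 0.001
```

```bash
python3 -m pendant '[[[0,2,-15],0,-1],[[0,5,-35],0,-1],[[0,5,-35],0,-1],[[0,5,-35],0,-1],[[0,5,-35],0,-1],[[0,5,-35],0,-1],[[0,5,-35],0,-1],[[0,0,0],0,-1]]'; python3 st.py;  python3 - <<'E'
from h import *
a=[ctrl.capture(n)[:,:,::-1] for n in("side","top")]
cv2.imwrite("pics/a4.png",cv2.hconcat([cv2.resize(a[0][120:360,120:400],(400,343)),cv2.resize(a[1][140:380,220:500],(400,343))]))
E
```

```text
time_s: 7.23
tool_pos: [0.5244, -0.1937, 0.2686]
eef_rot: [2.484, 1.819, 0.08]
force: [0.9, 0.1, 0.0]
gripper_width: 0.0007
t 7.2333 tcp [ 0.5244 -0.1937  0.2686] case xyz mm -2.6 -9.2 268.6 F [0.9 0.1 0. ] toolx deg 72.5 tilt [ 0.078 -0.019] w 0.001
```

View pics/a4.png

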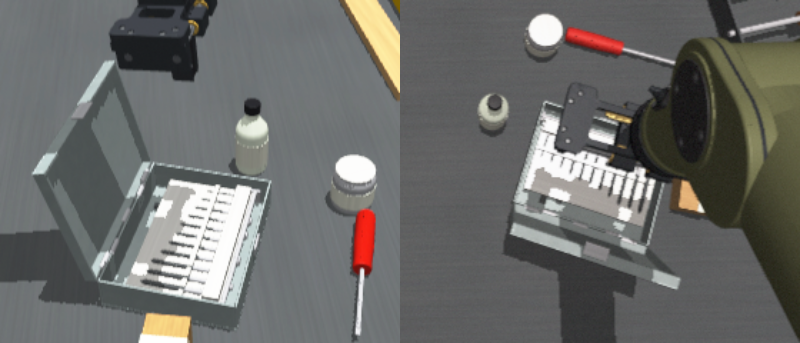

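```bash
python3 -m pendant '[[[0,-20,-2],0,-1],[[0,-25,-2],0,-1],[[0,-25,-2],0,-1],[[0,-25,-2],0,-1],[[0,-20,-2],0,-1],[[0,-10,-1],0,-1],[[0,0,0],0,-1]]'; python3 st.py; python3 -c "
from h import *
print(ctrl.get_obs()['joint_pos'].round(2))"
```

```text
time_s: 7.92
tool_pos: [0.3884, -0.1526, 0.2539]
eef_rot: [2.505, 1.833, 0.051]
force: [0.1, -0.5, 0.2]
gripper_width: 0.0005
t 7.9167 tcp [ 0.3884 -0.1526  0.2539] case xyz mm 139.3 -4.4 253.9 F [ 0.1 -0.5  0.2] toolx deg 72.4 tilt [ 0.048 -0.01 ] w 0.0
[ 0.53  0.4  -0.37  2.17  0.27  0.56  1.23]
```

```bash
python3 -m pendant '[[[0,-4,12],0,-1],[[0,-2,15],0,-1],[[0,-1,15],0,-1],[[0,-1,15],0,-1],[[0,-1,8],0,-1],[[0,0,0],0,-1]]'; python3 st.py;  python3 - <<'E'
from h import *
print(ctrl.get_obs()['joint_pos'].round(2))
a=[ctrl.capture(n)[:,:,::-1] for n in("side","top")]
cv2.imwrite("pics/a5.png",cv2.hconcat([cv2.resize(a[0][120:360,100:380],(400,343)),cv2.resize(a[1][140:380,220:500],(400,343))]))
E
```

```text
time_s: 8.42
tool_pos: [0.3824, -0.1505, 0.1803]
eef_rot: [2.511, 1.837, 0.046]
force: [0.1, 0.1, -0.4]
gripper_width: 0.0004
t 8.4167 tcp [ 0.3824 -0.1505  0.1803] case xyz mm 145.7 -4.5 180.3 F [ 0.1  0.1 -0.4] toolx deg 72.4 tilt [ 0.041 -0.007] w 0.0
[ 0.43  0.53 -0.25  2.28  0.39  0.32  1.11]
```

View pics/a5.png

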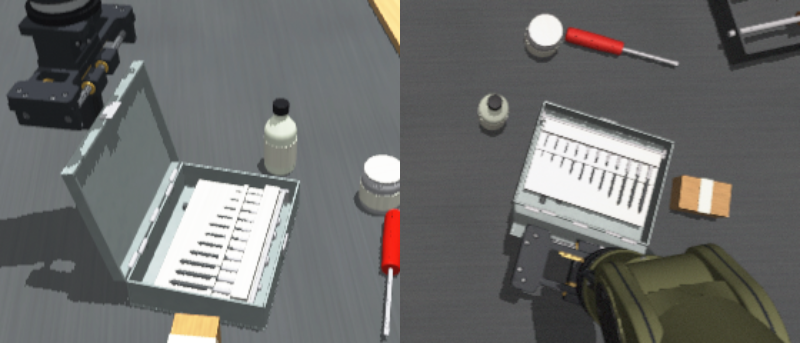

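```bash
python3 -m pendant '[[[0,8,0],0,-1]]' >/dev/null; python3 st.py
```

```text
t 8.6 tcp [ 0.3888 -0.1528  0.1817] case xyz mm 138.9 -4.4 181.7 F [-3.9  1.6  3.5] toolx deg 72.4 tilt [ 0.039 -0.007] w 0.001
```

```bash
python3 -m pendant '[[[0,6,-1],0,-1],[[0,6,-1],0,-1],[[0,6,-1],0,-1],[[0,6,0],0,-1]]' >/dev/null; python3 st.py;  python3 - <<'E'
from h import *
a=[ctrl.capture(n)[:,:,::-1] for n in("side","top")]
cv2.imwrite("pics/a6.png",cv2.hconcat([cv2.resize(a[0][120:360,100:380],(400,343)),cv2.resize(a[1][140:380,220:500],(400,343))]))
E
```

```text
t 8.9333 tcp [ 0.4122 -0.1609  0.1867] case xyz mm 114.2 -4.2 186.7 F [-3.6  0.7  2.1] toolx deg 72.3 tilt [ 0.036 -0.007] w 0.001
```

View pics/a6.png

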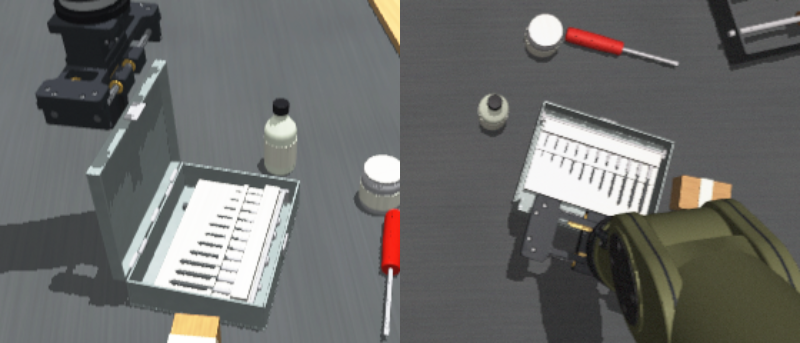

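```bash
python3 -m pendant '[[[0,8,1],0,-1],[[0,8,1],0,-1],[[0,8,1],0,-1],[[0,8,1],0,-1],[[0,8,1],0,-1],[[0,8,2],0,-1],[[0,8,2],0,-1],[[0,8,3],0,-1]]' >/dev/null; python3 st.py
```

```text
t 9.7 tcp [ 0.4793 -0.1838  0.1767] case xyz mm 43.3 -4.1 176.7 F [-3.2 -0.4  0.7] toolx deg 72.2 tilt [ 0.036 -0.009] w 0.0
```

```bash
python3 -m pendant '[[[0,8,4],0,-1],[[0,8,4],0,-1],[[0,8,5],0,-1],[[0,7,6],0,-1],[[0,7,6],0,-1],[[0,6,6],0,-1],[[0,6,7],0,-1]]' >/dev/null; python3 st.py;  python3 - <<'E'
from h import *
a=[ctrl.capture(n)[:,:,::-1] for n in("side","top")]
cv2.imwrite("pics/a7.png",cv2.hconcat([cv2.resize(a[0][120:360,100:380],(400,343)),cv2.resize(a[1][140:380,220:500],(400,343))]))
E
```

```text
t 10.2833 tcp [ 0.5356 -0.202   0.1367] case xyz mm -15.9 -4.8 136.7 F [-1.5 -0.4  0.2] toolx deg 72.2 tilt [ 0.039 -0.009] w 0.0
```

View pics/a7.png

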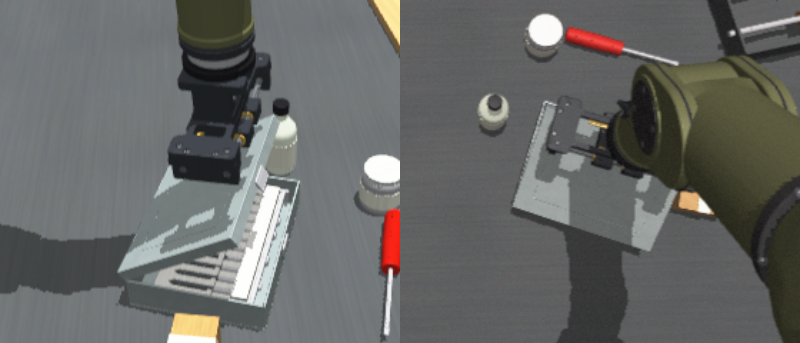

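```bash
python3 -m pendant '[[[0,4,5],0,-1],[[0,4,6],0,-1],[[0,4,6],0,-1],[[0,4,6],0,-1],[[0,3,5],0,-1],[[0,3,5],0,-1],[[0,3,5],0,-1],[[0,2,5],0,-1],[[0,2,5],0,-1],[[0,1,5],0,-1]]' >/dev/null; python3 st.py
```

```text
t 11.2167 tcp [ 0.5711 -0.2113  0.0804] case xyz mm -52.5 -7.5 80.4 F [-0.6 -0.2  1.5] toolx deg 72.3 tilt [ 0.043 -0.008] w 0.0
```

```bash
python3 -m pendant '[[[0,0,3],0,-1],[[0,0,3],0,-1],[[0,0,3],0,-1],[[0,0,3],0,-1],[[0,0,3],0,-1]]' >/dev/null; python3 st.py; python3 -m pendant '[[[0,0,2],0,-1],[[0,0,2],0,-1],[[0,0,2],0,-1]]' >/dev/null; python3 st.py
```

```text
t 11.6333 tcp [ 0.5739 -0.2123  0.0641] case xyz mm -55.5 -7.4 64.1 F [ 0.1 -1.1  1.4] toolx deg 72.3 tilt [ 0.047 -0.009] w 0.0
t 11.8833 tcp [ 0.5743 -0.2124  0.0615] case xyz mm -55.8 -7.5 61.5 F [-6.2  1.7 23. ] toolx deg 72.2 tilt [ 0.048 -0.011] w 0.001
```

Firm stop at 61.5 mm, which is the shut height. I'll press once more, then lift off and look.

```bash
python3 -m pendant '[[[0,0,3],0,-1],[[0,0,3],0,-1],[[0,0,3],0,-1]]' >/dev/null; python3 st.py; python3 -m pendant '[[[0,0,-5],0,-1],[[0,0,-15],0,-1],[[0,0,-30],0,-1],[[0,0,-35],0,-1],[[0,0,-35],0,-1],[[0,0,-35],0,-1],[[-15,-20,-15],0,-1],[[-30,-25,0],0,-1],[[-30,-25,0],0,-1],[[-30,-25,0],0,-1],[[-15,-10,0],0,-1],[[0,0,0],0,-1]]' >/dev/null; python3 st.py;  python3 - <<'E'
from h import *
a=[ctrl.capture(n)[:,:,::-1] for n in("side","top")]
cv2.imwrite("pics/s8.png",a[0]);cv2.imwrite("pics/t8.png",a[1])
cv2.imwrite("pics/a8.png",cv2.hconcat([cv2.resize(a[0][120:360,100:380],(400,343)),cv2.resize(a[1][140:380,220:500],(400,343))]))
E
```

```text
t 12.1333 tcp [ 0.5742 -0.2123  0.0614] case xyz mm -55.8 -7.5 61.4 F [-6.4  0.6 23.7] toolx deg 72.2 tilt [ 0.049 -0.015] w 0.001
t 13.1333 tcp [ 0.425  -0.2892  0.2348] case xyz mm 60.8 113.2 234.8 F [ 0.6  0.6 -0.5] toolx deg 72.8 tilt [ 0.05  -0.012] w 0.001
```

View pics/a8.png

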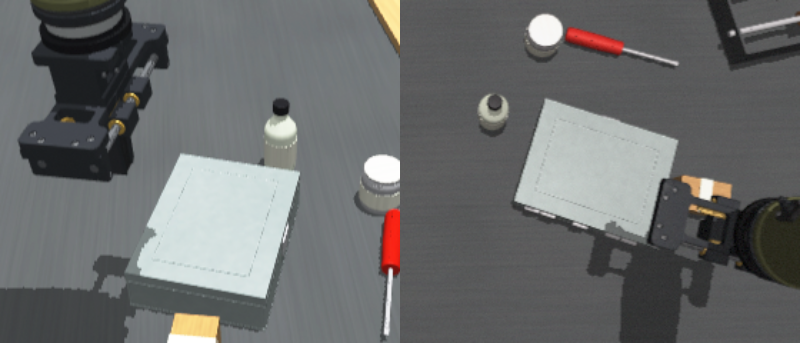

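```bash
python3 - <<'E'
from h import *
f=lambda x,y,ox,oy:(ox+x*.7,oy+y*.7)
for nm,s,t in [("free edge, left",(300,171),(145,99)),("hinge, left",(181,154),(115,204)),("free edge,right",(267,297),(277,141))]:
    p,e=tri(f(*s,100,120),f(*t,220,140)); print(nm,p.round(4),round(e,4))
E
```

```text
free edge, left [ 0.6314 -0.1285  0.0593] 0.0029
hinge, left [ 0.4745 -0.076   0.0589] 0.0069
free edge,right [ 0.5631 -0.3258  0.0585] 0.0052
```

```bash
python3 -c "
from rig import ctrl
print(ctrl.close_job())"
```

```text
the job is handed in; nothing more can be done
None
```

The drill case is shut, with its leaf folded flat inside. I handed the job in at about 13 s on the robot's clock, under the 53 s limit.

**What I did:** With the fingers closed, I pushed the leaf over along its arc and pressed it onto its end stop. I then went round behind the cover, pushed it over and eased it shut at about 3 mm per step.

**Last checks:**
- **Leaf:** it came to a firm stop with the fingertip at 30.4 mm above the deck under 45 N, and the pictures showed it flat in the base.
- **Cover:** it stopped at 61.4 mm above the deck under 24 N, against a shut height of 61 mm. Three corners of the shut cover measured 58.5–59.3 mm from the two cameras. That is about 2 mm below the shut height, and level with each other to under 1 mm.
- **Case and bystanders:** the case's corners are within about 3 mm of where they started. The oil bottle, carton, tin and screwdriver looked undisturbed by eye; I did not measure their positions again.
- **Robot:** the gripper was clear of everything at 235 mm above the deck, with about 0 N on the tool.

**What disagreed or went wrong:**
- **Case direction:** the task says the case's +x points mostly to the robot's left. Both cameras showed it pointing mostly back towards the robot, at about 161° yaw, so I worked from the pictures.
- **Wrong directions:** before the leaf push I moved the tool the wrong way twice, in free space and without touching anything. My first cover push was also opposite to the direction I had planned, but that turned out to be the right one.
- **Tool tilt:** the tool gradually tilted by 3–5°, which did no harm.

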